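Index the rotary specimen stage to the setting block

TASK

On the rotary specimen stage, pull the red index knob up out of the grey home block, swing the index arm anticlockwise (seen from above) round to the blue setting block, let the sprung pin drop fully home in that block's hole, and let go of the knob. The blue block may be clamped anywhere along its stretch of the rim, so feel for its hole gently and never force the pin against a block. Leave the specimen in its place on the platter and everything else on the bench where it is.

Things in the scene. Friction and masses are not known exactly. Their poses are not given: they have to be found in the camera images.
- stage_base: White round foot of the rotary specimen stage, 250 mm across, flat rim 24 mm high, fixed to the bench. Origin: centre of its underside, on the upright axis about which the platter turns. Its -x axis points level at the hole of the grey home block; z up. The pin runs on a circle of 100 mm radius about the axis.
- home_hole (a point): Mouth of the hole in the grey home block, 38 mm above the bench, 100 mm from the axis. The two index blocks are alike: 34 mm radially, 44 mm along the rim (straight ends 22 mm either side of the hole's middle), tops 38 mm above the bench, ends upright, one blind hole each, 12 mm wide and 8 mm deep.
- sector_mid (a point): Middle of the stretch of rim on which the blue setting block may be clamped: on the pin circle, 38 mm above the bench, 0.96 rad anticlockwise of the home hole. The blue block's hole lies up to 0.26 rad either side of this point (26 mm along the rim); where is not measured: find it by touch or by eye. Away from the blocks the pin hangs free above the rim.
- platter (a joint): Turn of the black platter (156 mm across, top 44 mm above the bench) about the upright axis, rad: 0 = pin in the home hole, grows anticlockwise seen from above, up to 1.6. About 1 N of drag at the knob. It carries the grey index arm, a bar 24 mm wide, 46 to 58 mm above the bench, that bears the pin 100 mm from the axis.
- pin (a joint): Lift of the sprung pin with its red knob, m: 0 (within 1 mm) = fully home on the floor of a block's hole, 0.008 = nose level with a block's top, 0.014 = fully pulled (hard stop), -0.005 = hanging free between the blocks. A spring pushes it down with 6 N at 0 and 10.5 N when fully pulled; it stays up only while held.
- knob (a point): Middle of the red knob on top of the pin: an upright cylinder 26 mm in diameter and 26 mm high, its middle 83 mm above the bench when the pin is home. Below it is a steel sleeve 18 mm in diameter, 58 to 68 mm above the bench. The knob goes up and down with the pin and round with the platter.
- pin_nose: Steel nose of the pin, 10 mm in diameter with a hemispherical end, below the index arm. Origin: the lowest point of the nose, on the pin's axis (30 mm above the bench when home). Sideways loads that the pin takes from a block act here.
- mount: Dark resin specimen mount, a disc 30 mm across and 14 mm high, standing loose on the platter. Origin: centre of its underside.
- specimen_spot (a point): Point on the platter's top, 40 mm from the axis on the side away from the index arm, where the mount's underside centre stands. Turns with the platter.
- spare_mount: Green resin mount, 30 mm across, 14 mm high, loose on the bench beside the stage. Origin: centre of its underside.
- oil_bottle: Amber bottle, 30 mm across, 68 mm high, loose on the bench beside the stage. Origin: centre of its underside.
- slide_box: Blue slide box, 182 x 97 x 35 mm, loose on the bench. Origin: centre of its underside.
- notebook: Open notebook, 210 x 150 x 12 mm, loose on the bench. Origin: centre of its underside.
- phone: Phone in a dark red case, 150 x 74 x 10 mm, lying on the notebook. Origin: centre of its underside.
- remote: White remote control, 165 x 46 x 20 mm, loose on the bench. Origin: centre of its underside.
- mouse: Black computer mouse, about 110 x 62 x 34 mm, loose on the bench. Origin: on its underside.

How it is judged:
On the way, in this order (a step that is already met when the one before it is completed fails the run):
1. the pin is pulled clear of the home block (value of joint pin above 0.0075 m and value of joint platter below 0.25 rad), for 0.05 s.
2. the pin stands fully home in the blue block's hole (value of joint platter above 0.6 rad and value of joint pin between -0.0015 and 0.0015 m), for 0.2 s.
At the end, for the whole second after the job is handed in: The pin stands fully home in the blue setting block's hole (pin lift within 1.5 mm of 0, platter turned more than 0.6 rad and at rest), the knob is let go, and the specimen mount stands upright within 8 mm of its spot on the platter (all of step 2 and velocity of joint platter between -0.02 and 0.02 rad/s and distance between mount and specimen_spot below 0.008 m and angle between mount's own z axis and vertical below 0.1 rad); the robot touches nothing.
It fails at once if the pin's nose is forced against a block with more than 30 N (contact force between pin_nose and anything else above 30 N).
It fails at once if the specimen mount shifts more than 8 mm on the platter (distance between mount and specimen_spot above 0.008 m).
It fails at once if something else on the bench is moved by more than 20 mm (distance of any of spare_mount, oil_bottle, slide_box, notebook, phone, remote, mouse from where it was at the start of the episode above 0.02 m).
It also fails if it takes over 48 s, if anything falls off the work surface, if the arm or the gripper's body presses on something with over 40 N, if the wrist force passes 120 N, or if a joint passes its speed limit or range.

ROBOT

A 6-joint arm with a two-finger parallel gripper is mounted at the origin on the work surface. World frame = base frame: x ahead of the robot, y to its left, z up, the work surface at z = 0. Lengths are in m, angles in rad, forces in N, time in s.
With the tool pointing down it reaches from about 0.375 to 0.9 m from the base axis. Payload 3.1 kg.
Tool frame: the origin (TCP) lies on the front face of the gripper's body, between the roots of the fingers; the fingertips stand 70 mm ahead of it and the grasp point (between the pads) lies 51 mm ahead of it; z points along the fingers, y is the line along which they close (so a half turn about z gives the same grasp; the last joint's range is limited). The gripper opens to 87 mm and grips with 3 to 60 N. Pads are 19 mm wide; open, the fingers measure 117 mm over their backs; the gripper's body (75 mm by 190 mm) begins 51 mm behind the grasp point.
Start: joints at [-1.349, 0.527, 1.433, -0, 1.181, -0.178], TCP at [0.244, -0.575, 0.292] pointing down, gripper open.
Joint ranges: [-3.08, 3.08], [-0.75, 2.2], [0.22, 2.44], [-1.43, 4.57], [0, 2.65], [-2.85, 2.85]. Speed limits (rad/s): [2.79, 2.79, 3.14, 3.14, 3.14, 3.14].

INTERFACE

Orientations are given as a unit quaternion [x, y, z, w].
In Python, from rig import robot, cams, ticket gives the robot as it stands. The module is installed in compiled form; this text tells all that it offers.
- The arm moves only by the shell command python3 -m crank 'ROWS' [FORCE]. ROWS is JSON, a list of rows, each a list of 7 numbers: the shift along the tool's x, y, z in cm, then the turn, a rotation vector about the tool's x, y, z in rad, then the closure, from 0 (fully open) to 1 (shut). A call has 1 to 5 rows; each row shifts and turns the commanded pose from where the row before left it, along the tool's axes as they then stand; what a row does not reach is not made up. A row lasts 1/8 s, in which the tool goes at most 62.5 mm and 10.7 degrees, less where a joint would pass 70% of its speed; a pose out of reach is approached as far as the arm can. A call is refused whole if a number of a shift passes 6.25 or a number of a turn 0.188, either way. A call with a gripper value outside its range is refused whole. The fingers move at their own pace and stop on an object; FORCE is the grip in N (left out, the last holds). Time passes only in rows, so rows that do not move let the fingers close. It gives the time, the measured TCP pose, the force, the opening and the grip force at its end, in the units of the state.
- robot.get_obs(): the state, without advancing time (a new reading comes with each control period).
- cams.camera(name): name is "scene" or "top"; returns the picture (480x640x3 uint8, red, green, blue); there is no depth.
- cams.camera_info(name): a dict with "intrinsics" (3x3 intrinsics, pixels), "pose" (4x4, takes a point from camera to world coordinates). Camera axes: x right, y down, z forward; pixel columns grow to the right and rows downward; lengths in m; the calibration is good to about 2 mm. A picture is of the moment at which its call begins. camera_info takes no time and is no camera call.
- ticket.hand_in(): hands the job in; it is judged then, once.
The state is a dict: "time": time; "q": joint angles; "joint_velocities": joint speeds; "joint_torque": joint torques, N m; "position": TCP position; "tool_rot": TCP orientation; "ft_force": force on the tool from outside, world axes, zero at the start; "moment": the same for the moment, N m; "grip_width": finger opening in m; "grip_force": force on a finger pad.
Only numpy, scipy, OpenCV 4.12 (cv2) and the standard library are available. Lean on these libraries where they do the work, as an engineer would, in place of code of your own. Each camera call takes 0.05 s, during which the arm holds its last target. There are 200 camera calls.

## Working session

There is one attempt and no reset: what is moved stays moved. The work goes in short steps, Python scripts to look and compute and a shell command to move; the robot and the scene stay as the last step left them, time stands still between calls to the robot, and variables do not carry over. Pictures are saved under pics/ and viewed, at most 10 in all, crops included, and the job is handed in when it is done.

```bash
mkdir -p pics
python3 - <<'E'
from rig import robot,cams
import cv2,numpy as np
for n in("scene","top"):
    im=cams.camera(n);cv2.imwrite(f"pics/{n}0.png",im[:,:,::-1]);i=cams.camera_info(n);print(n,np.round(i["intrinsics"],1).tolist(),np.round(i["pose"],4).tolist())
o=robot.get_obs();print({k:np.round(v,3).tolist() for k,v in o.items()})
E
```

```text
scene [[445.2, 0.0, 315.7], [0.0, 445.2, 244.3], [0.0, 0.0, 1.0]] [[-0.5204, 0.4604, -0.7192, 1.3796], [0.8538, 0.2677, -0.4465, 0.4971], [-0.013, -0.8464, -0.5324, 0.6879], [0.0, 0.0, 0.0, 1.0]]
top [[461.1, 0.0, 324.1], [0.0, 461.1, 233.4], [0.0, 0.0, 1.0]] [[-0.0167, -0.9957, 0.0913, 0.4812], [-0.9998, 0.0155, -0.0138, -0.0128], [0.0123, -0.0915, -0.9957, 1.2999], [0.0, 0.0, 0.0, 1.0]]
{'time': 0.1, 'q': [-1.348, 0.528, 1.434, -0.0, 1.181, -0.179], 'joint_velocities': [0.001, -0.002, -0.004, 0.001, -0.0, 0.001], 'joint_torque': [-0.0, -44.098, -17.715, 0.063, 0.053, -0.0], 'position': [0.244, -0.575, 0.291], 'tool_rot': [0.98, 0.199, -0.0, -0.001], 'ft_force': [-0.068, 0.253, 0.184], 'moment': [0.014, 0.023, -0.021], 'grip_force': 0.0, 'grip_width': 0.087}
```

View pics/scene0.png

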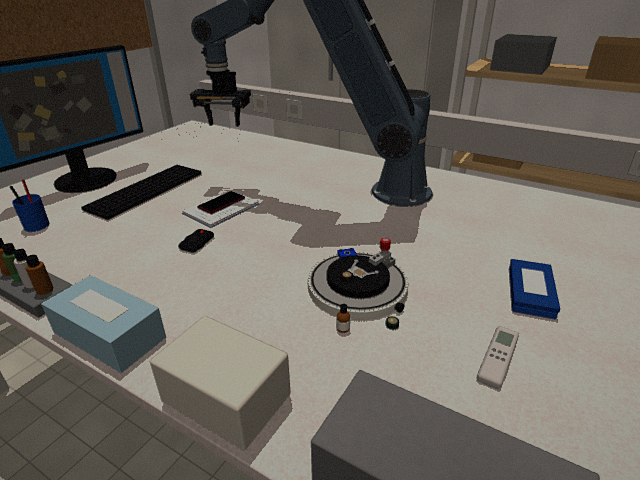

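View pics/top0.png

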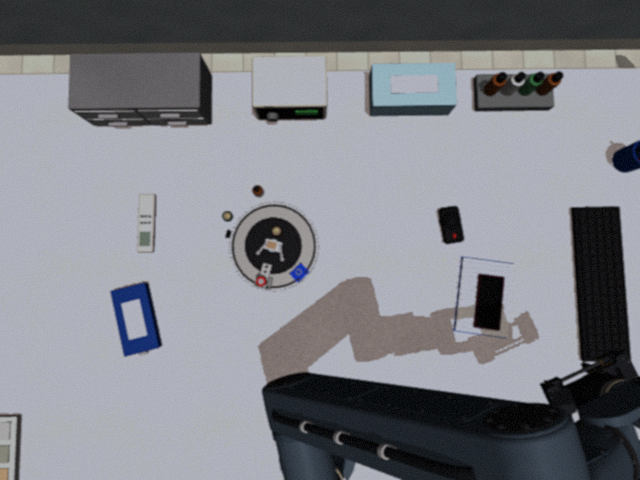

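The scene view shows the red knob at about (386,244) and the blue block at (347,253). In the top view the stage centre is near (274,247), the knob (262,281), and the blue block (299,272). Next I'll measure these with masks.

```bash
cat > h.py <<'E'
from rig import robot,cams
import cv2,numpy as np
I={n:cams.camera_info(n) for n in("scene","top")}
def ray(n,p,):
    K=np.array(I[n]["intrinsics"]);T=np.array(I[n]["pose"])
    return T[:3,3],T[:3,:3]@np.linalg.solve(K,[p[0],p[1],1])
def onz(n,p,z):
    o,d=ray(n,p);return o+d*(z-o[2])/d[2]
def tri(p,q):
    A=[];b=[]
    for n,x in(("scene",p),("top",q)):
        o,d=ray(n,x);d=d/np.linalg.norm(d);P=np.eye(3)-np.outer(d,d);A.append(P);b.append(P@o)
    return np.linalg.lstsq(np.vstack(A),np.hstack(b),rcond=None)[0]
def blobs(im,lo,hi,roi,mn=15):
    x0,y0,x1,y1=roi;h=cv2.cvtColor(im,cv2.COLOR_RGB2HSV)[y0:y1,x0:x1]
    m=cv2.inRange(h,lo,hi)
    if lo[0]==0 and hi[0]<15: m|=cv2.inRange(h,(170,lo[1],lo[2]),(180,255,255))
    n,l,s,c=cv2.connectedComponentsWithStats(m)
    return [(int(s[i,4]),(c[i]+[x0,y0]).round(1).tolist(),(s[i,:4]+[x0,y0,0,0]).tolist()) for i in range(1,n) if s[i,4]>=mn]
E
python3 - <<'E'
from h import *
s=cv2.imread("pics/scene0.png")[:,:,::-1].copy();t=cv2.imread("pics/top0.png")[:,:,::-1].copy()
rs=(295,225,420,320);rt=(220,190,330,300)
for n,im,r in(("scene",s,rs),("top",t,rt)):
    print(n,"red",blobs(im,(0,140,90),(8,255,255),r),"blue",blobs(im,(105,130,60),(130,255,255),r,8))
h=cv2.cvtColor(t,cv2.COLOR_RGB2HSV)
# white ring = grey rim (bench brighter/bluer?) ; black platter
g=cv2.cvtColor(t,cv2.COLOR_RGB2GRAY)
for x in (228,232,236,240,245,250):print(x,t[247,x])
m=(g<60).astype(np.uint8);m[:200]=0;m[290:]=0;m[:,:236]=0;m[:,312:]=0
c=max(cv2.findContours(m,0,2)[0],key=cv2.contourArea);print("platter",cv2.minEnclosingCircle(c),cv2.fitEllipse(cv2.convexHull(c)))
np.set_printoptions(precision=4,suppress=True)
print(onz("top",cv2.minEnclosingCircle(c)[0],.044))
big=np.hstack([cv2.resize(t[190:300,220:330],(400,400),interpolation=2),cv2.resize(s[225:320,300:415],(400,400),interpolation=2)])
cv2.imwrite("pics/big.png",big[:,:,::-1])
E
```

```text
scene red [(33, [385.1, 240.2], [380, 238, 11, 5])] blue [(90, [346.5, 252.3], [338, 248, 19, 9])]
top red [(45, [260.8, 280.6], [256, 276, 10, 10])] blue [(171, [298.8, 272.3], [290, 264, 18, 18])]
228 [167 169 177]
232 [79 78 77]
236 [149 148 147]
240 [153 150 150]
245 [63 62 62]
250 [25 26 27]
platter ((272.7721252441406, 245.37718200683594), 27.856731414794922) ((272.8328857421875, 245.25624084472656), (54.939979553222656, 55.6310920715332), 92.4093246459961)
[0.5658 0.1104 0.044 ]
```

View pics/big.png

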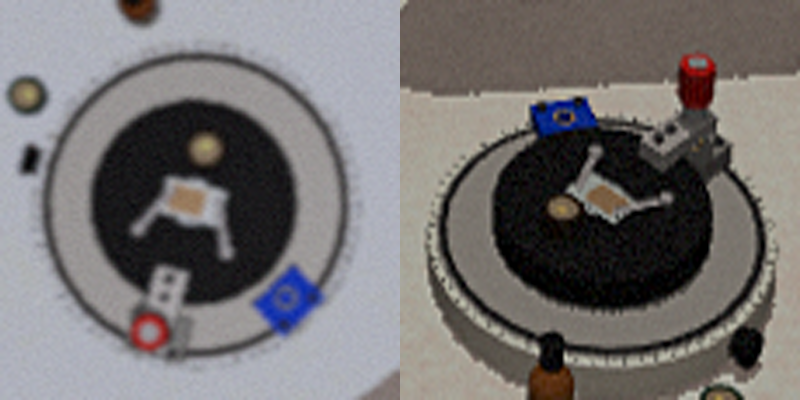

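The crops show the knob top centred at top (261.2,281.0), the blue block's hole ring at top (298.9,271.7) and scene (347.4,252.8), the mount at top (276.7,231.0), and the rim's dark ring centred at about (273.9,245.8).

Run:
```python
from h import *
np.set_printoptions(precision=4,suppress=True)
k=onz("top",(261.2,281.0),.096);b=onz("top",(298.9,271.7),.038);m=onz("top",(276.7,231),.058)
print("knob",k,onz("scene",(385.5,241),.096),tri((385.5,241),(261.2,281)))
print("blue",b,onz("scene",(347.4,252.8),.038),tri((347.4,252.8),(298.9,271.7)))
print("mount",m)
for c in (onz("top",(272.8,245.3),.044),onz("top",(273.9,245.8),.024),k+(m-k)*100/140):
    u=(k-c)[:2];v=(b-c)[:2];print(c[:2],"R",np.hypot(*u),np.hypot(*v),"ang",np.arctan2(*u[::-1]),"blue rel",(np.arctan2(*v[::-1])-np.arctan2(*u[::-1]))%6.283)
```

```text
knob [0.4702 0.1359 0.096 ] [0.4783 0.1446 0.096 ] [0.4692 0.1387 0.0891]
blue [0.4931 0.0403 0.038 ] [0.4955 0.047  0.038 ] [0.492  0.0426 0.0345]
mount [0.6036 0.0981 0.058 ]
[0.566  0.1103] R 0.09913929960242472 0.10100784758985334 ang 2.8808948702663315 blue rel 1.026031456875888
[0.5659 0.1092] R 0.09933866889371784 0.1002057872115667 ang 2.8702440728806793 blue rel 1.0295586093135354
[0.5655 0.1089] R 0.09902060958093827 0.09969210282984065 ang 2.866126825225745 blue rel 1.0343115419890463
```

```bash
python3 -m crank '[[3.73,-4.36,0,0,0,0,0],[3.73,-4.36,0,0,0,0,0],[3.73,-4.36,0,0,0,0,0],[3.73,-4.36,0,0,0,0,0],[3.73,-4.36,0,0,0,0,0]]' 40; python3 -m crank '[[3.73,-4.36,0,0,0,0,0],[3.73,-4.36,0,0,0,0,0],[3.73,-4.36,0,0,0,0,0],[3.73,-4.36,0,0,0,0,0],[3.73,-4.36,0,0,0,0,0]]'
python3 -m crank '[[3.73,-4.36,0,0,0,0,0],[3.73,-4.36,0,0,0,0,0],[3.73,-4.36,0,0,0,0,0],[0,0,0,0,0,0.167,0],[0,0,0,0,0,0.167,0]]'
python3 -m crank '[[0,0,0,0,0,0.167,0],[0,0,0,0,0,0.167,0],[0,0,0,0,0,0,0]]'
cat >> h.py <<'E'
from scipy.spatial.transform import Rotation as R
def to(x,y,z,phi):
    o=robot.get_obs();M=R.from_quat(o["tool_rot"]).as_matrix()
    w=R.from_euler("z",phi).as_matrix()@np.diag([1,-1,-1])
    print("t",o["time"],"pos",np.round(o["position"],4),"phi",np.arctan2(M[1,0],M[0,0]).round(3),"shift cm",(100*M.T@(np.array([x,y,z])-o["position"])).round(2),"turn",R.from_matrix(M.T@w).as_rotvec().round(3),"F",np.round(o["ft_force"],1),"grip",o["grip_width"],o["grip_force"])
E
python3 -c "
from h import *
to(.47,.1365,.136,-.268)"
```

```text
time: 0.72
position: [0.3307, -0.3001, 0.2921]
tool_rot: [0.98, 0.199, 0.0, -0.0]
ft_force: [0.7, -0.1, 0.5]
grip_width: 0.0869
grip_force: 0.0
time: 1.35
position: [0.4174, -0.0267, 0.2922]
tool_rot: [0.98, 0.199, 0.0, 0.0]
ft_force: [1.5, -0.7, 0.3]
grip_width: 0.0871
grip_force: 0.0
time: 1.98
position: [0.4688, 0.1368, 0.2918]
tool_rot: [0.999, 0.032, -0.001, 0.0]
ft_force: [-0.6, -0.6, 1.0]
grip_width: 0.0872
grip_force: 0.0
time: 2.35
position: [0.4689, 0.1356, 0.292]
tool_rot: [0.991, -0.132, -0.0, 0.0]
ft_force: [-0.8, 0.5, -0.7]
grip_width: 0.087
grip_force: 0.0
t 2.35 pos [0.4689 0.1356 0.292 ] phi -0.265 shift cm [ 0.09 -0.12 15.6 ] turn [0.    0.001 0.003] F [-0.8  0.5 -0.7] grip 0.0869663293764112 0.0
```

```bash
python3 -m crank '[[0.05,-0.06,5.2,0,0,0,0],[0.04,-0.06,5.2,0,0,0,0],[0,0,4,0,0,0,0],[0,0,1.2,0,0,0,0.3],[0,0,0,0,0,0,0.5]]' 5; python3 -m crank '[[0,0,0,0,0,0,0.6],[0,0,0,0,0,0,0.65],[0,0,0,0,0,0,0.7],[0,0,0,0,0,0,0.75],[0,0,0,0,0,0,0.75]]';python3 -c "
from h import *
to(.47,.1365,.136,-.268)
cv2.imwrite('pics/s1.png',cv2.resize(cams.camera('scene')[190:310,300:460],(800,600),interpolation=2)[:,:,::-1])"
```

```text
time: 2.98
position: [0.4704, 0.1365, 0.136]
tool_rot: [0.991, -0.133, -0.0, 0.0]
ft_force: [-0.4, 0.1, 0.5]
grip_width: 0.074
grip_force: 0.0
time: 3.6
position: [0.4706, 0.1373, 0.1366]
tool_rot: [0.991, -0.134, 0.0, -0.001]
ft_force: [0.7, 6.4, 1.8]
grip_width: 0.0261
grip_force: 3.5
t 3.6 pos [0.4706 0.1373 0.1366] phi -0.269 shift cm [-0.04  0.1   0.06] turn [-0.002 -0.    -0.001] F [0.7 6.4 1.8] grip 0.026108174524529737 3.4591924119740725
```

View pics/s1.png

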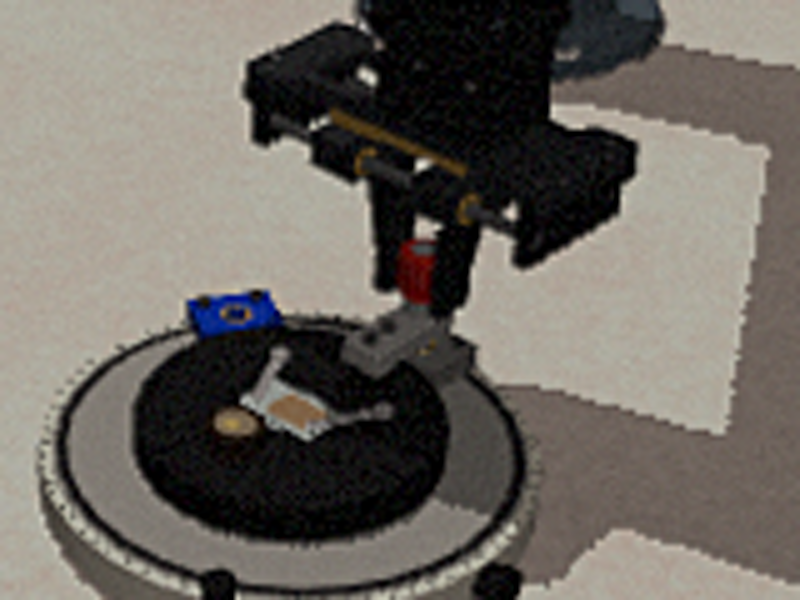

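The knob (crop (418,270)) is held between the pads at 26 mm. The arm is pushed about 1 mm in +y, so I'll relieve that, then grip firmly and lift 11 mm.

```bash
python3 -m crank '[[0,-0.08,0,0,0,0,0.75],[0,0,0,0,0,0,0.75]]'; python3 -m crank '[[0,0,0,0,0,0,0.8],[0,0,0,0,0,0,0.8]]' 35; python3 -m crank '[[0,0,-0.3,0,0,0,0.8],[0,0,-0.4,0,0,0,0.8],[0,0,-0.4,0,0,0,0.8],[0,0,0,0,0,0,0.8]]';python3 -c "
from h import *
to(.47,.1365,.147,-.268)"
```

```text
time: 3.9
position: [0.4707, 0.1377, 0.1365]
tool_rot: [0.991, -0.133, 0.0, -0.0]
ft_force: [-0.1, 3.0, 3.7]
grip_width: 0.0259
grip_force: 5.0
time: 4.15
position: [0.4707, 0.1377, 0.1365]
tool_rot: [0.991, -0.133, 0.0, -0.0]
ft_force: [-0.5, 5.5, 5.0]
grip_width: 0.0251
grip_force: 35.0
time: 4.65
position: [0.4705, 0.137, 0.1468]
tool_rot: [0.991, -0.133, -0.0, 0.0]
ft_force: [1.6, 1.7, -10.1]
grip_width: 0.0254
grip_force: 35.0
t 4.65 pos [0.4705 0.137  0.1468] phi -0.267 shift cm [-0.04  0.06 -0.02] turn [0.001 0.001 0.001] F [  1.6   1.7 -10.1] grip 0.025371395678685273 35.00210892409086
```

```bash
python3 -m crank '[[0.01,0.5,0,0,0,-0.05,0.8],[0.015,0.5,0,0,0,-0.05,0.8],[0.01,0.5,0,0,0,-0.05,0.8],[0.015,0.5,0,0,0,-0.05,0.8],[0.01,0.5,0,0,0,-0.05,0.8]]'; python3 -c "
from h import *
a=.25;to(.566-.1*np.cos(-.268+a),.110-.1*np.sin(-.268+a),.147,-.268+a)"
```

```text
time: 5.28
position: [0.4673, 0.1124, 0.147]
tool_rot: [1.0, -0.008, 0.0, 0.0]
ft_force: [2.4, 2.9, -10.6]
grip_width: 0.0253
grip_force: 35.0
t 5.275 pos [0.4673 0.1124 0.147 ] phi -0.015 shift cm [-0.12  0.06 -0.  ] turn [ 0.    -0.001  0.003] F [  2.4   2.9 -10.6] grip 0.025271431328271907 35.001733442768455
```

```bash
python3 -m crank '[[0.03,0.8,0,0,0,-0.08,0.8],[0.03,0.8,0,0,0,-0.08,0.8],[0.03,0.8,0,0,0,-0.08,0.8],[0.03,0.8,0,0,0,-0.08,0.8],[0.03,0.8,0,0,0,-0.08,0.8]]';  python3 -m crank '[[0.015,0.5,0,0,0,-0.05,0.8],[0.01,0.5,0,0,0,-0.05,0.8],[0.015,0.5,0,0,0,-0.05,0.8],[0.01,0.5,0,0,0,-0.05,0.8],[0,0,0,0,0,0,0.8]]';python3 -c "
from h import *
a=.85;to(.566-.1*np.cos(-.268+a),.110-.1*np.sin(-.268+a),.147,-.268+a)
p=robot.get_obs()['position'];print(np.arctan2(.110-p[1],.566-p[0])+.268)
t=cams.camera('top');cv2.imwrite('pics/t2.png',cv2.resize(t[200:310,220:330],(600,600),interpolation=2)[:,:,::-1])
s=cams.camera('scene');cv2.imwrite('pics/s2.png',cv2.resize(s[190:310,300:460],(800,600),interpolation=2)[:,:,::-1])"
```

```text
time: 5.9
position: [0.4751, 0.0735, 0.1471]
tool_rot: [0.982, 0.191, 0.001, -0.0]
ft_force: [4.6, 5.2, -10.0]
grip_width: 0.0252
grip_force: 35.0
time: 6.52
position: [0.4847, 0.0559, 0.1471]
tool_rot: [0.958, 0.287, 0.001, 0.0]
ft_force: [4.8, 5.9, -9.7]
grip_width: 0.0252
grip_force: 35.0
t 6.525 pos [0.4847 0.0559 0.1471] phi 0.583 shift cm [-0.24 -0.05  0.01] turn [ 0.001 -0.003  0.001] F [ 4.8  5.9 -9.7] grip 0.02516832829290929 35.00170022249222
0.8549615221976179
```

View pics/s2.png

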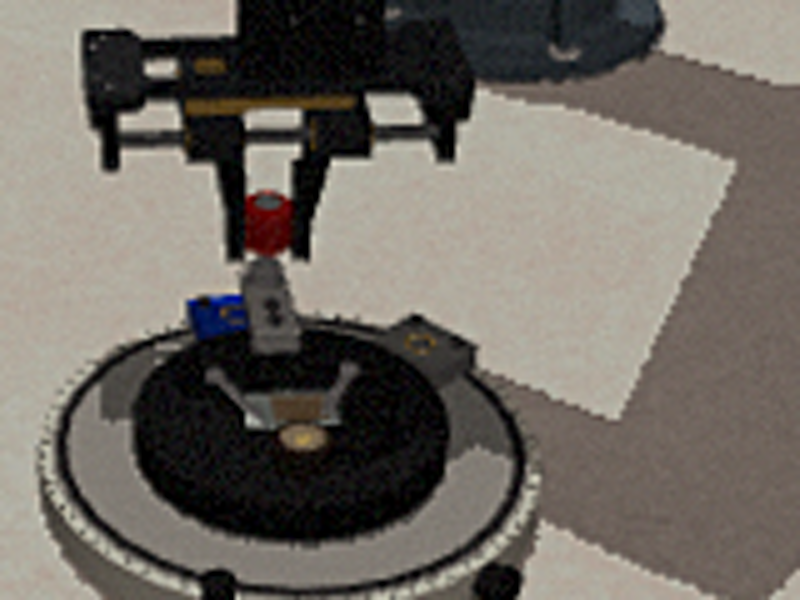

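The scene crop shows the arm lifted and just short of the blue block (215,316), with the home block's hole at (421,342). The mount is undisturbed. I'll use the home-hole/blue-hole chord to refine the angle.

Run:
```python
from h import *
from scipy.optimize import least_squares
h=onz("scene",(384.2,258.4),.038);b=onz("scene",(347.4,252.8),.038)
ch=np.hypot(*(h-b)[:2]);print("home",h,"blue",b,"ang",2*np.arcsin(ch/.2))
# top: home hole hidden at start; look for it now
t=cams.camera("top");cv2.imwrite("pics/t3.png",cv2.resize(t[250:300,240:320],(800,500),interpolation=2)[:,:,::-1])
P=np.array([[.4705,.137],[.4673,.1124],[.4751,.0735],[.4847,.0559]])
r=least_squares(lambda c:np.hypot(*(P-c).T)-.1,[.566,.11]);c=r.x;print("centre",c,r.fun)
print([np.arctan2(c[1]-p[1],c[0]-p[0]) for p in P])
```

```text
home [0.47084753 0.14206473 0.038     ] blue [0.49549311 0.04703553 0.038     ] ang 1.026165580438222
centre [0.56733622 0.1121713 ] [-3.14207643e-05  3.64772766e-05  1.49453357e-05 -2.39835953e-05]
[np.float64(-0.25099199691521545), np.float64(-0.002286125396396062), np.float64(0.3970020002320266), np.float64(0.5978274191573467)]
```

View pics/t3.png

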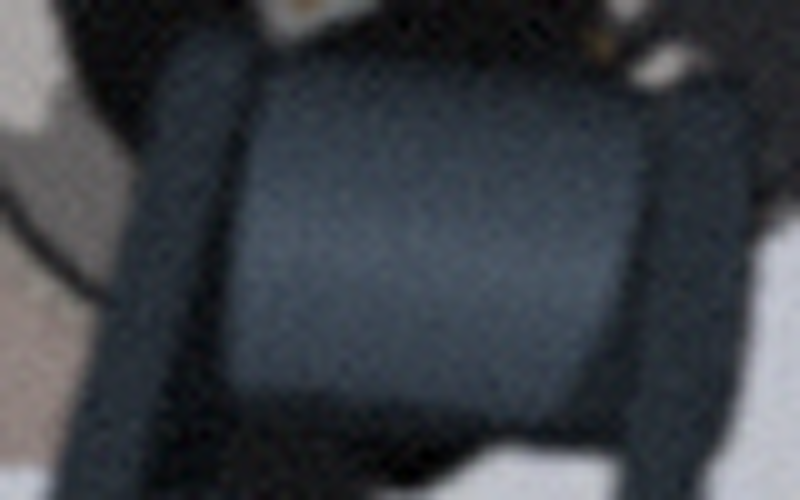

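The top view is blocked by the arm's link. But the measured path fits a 100 mm circle within 0.04 mm (centre .5673,.1122, platter now 0.849), and two independent estimates put the hole at about 1.027. I'll advance there and relieve the radial load.

```bash
python3 -m crank '[[0.05,0.5,0,0,0,-0.05,0.8],[0.04,0.5,0,0,0,-0.05,0.8],[0.04,0.5,0,0,0,-0.05,0.8],[0.005,0.28,0,0,0,-0.028,0.8],[0,0,0,0,0,0,0.8]]';python3 -m crank '[[0,0,0.2,0,0,0,0.8],[0,0,0,0,0,0,0.8]]'
cat >> h.py <<'E'
def st():
    o=robot.get_obs();p=o["position"];M=R.from_quat(o["tool_rot"]).as_matrix();c=np.array([.5673,.1122])
    print("t",o["time"],"platter",np.round(np.arctan2(c[1]-p[1],c[0]-p[0])+.251,3),"R",np.hypot(*(p[:2]-c)).round(4),"phi",np.arctan2(M[1,0],M[0,0]).round(3),"z",p[2].round(4),"Ftool",(M.T@o["ft_force"]).round(1))
E
python3 -c "
from h import *
st()"
```

```text
time: 7.3
position: [0.4958, 0.0428, 0.147]
tool_rot: [0.929, 0.371, 0.001, -0.0]
ft_force: [3.0, 4.5, -10.7]
grip_width: 0.0254
grip_force: 35.0
time: 7.55
position: [0.4957, 0.0429, 0.145]
tool_rot: [0.929, 0.371, 0.001, -0.0]
ft_force: [3.0, 4.7, -9.4]
grip_width: 0.0249
grip_force: 35.0
t 7.55 platter 1.021 R 0.0997 phi 0.76 z 0.145 Ftool [ 5.4 -1.4  9.4]
```

```bash
python3 -m crank '[[0.04,0.0,0.1,0,0,0,0.8],[0,0,0,0,0,0,0.8]]' >/dev/null;python3 -c "
from h import *
st()"; python3 -m crank '[[0,0,0.1,0,0,0,0.8],[0,0,0,0,0,0,0.8]]'>/dev/null; python3 -c "
from h import *
st()"
```

```text
t 7.8 platter 1.02 R 0.0996 phi 0.761 z 0.1441 Ftool [ 5.7 -1.6  9.4]
t 8.05 platter 1.02 R 0.0996 phi 0.761 z 0.1432 Ftool [ 5.4 -1.3 10.1]
```

```bash
python3 -m crank '[[0,0,0.1,0,0,0,0.8],[0,0,0.1,0,0,0,0.8],[0,0,0,0,0,0,0.8]]' >/dev/null;python3 -c "
from h import *
st()"; python3 -m crank '[[0,0,0.1,0,0,0,0.8],[0,0,0.1,0,0,0,0.8],[0,0,0,0,0,0,0.8]]'>/dev/null; python3 -c "
from h import *
st()"
```

```text
t 8.425 platter 1.015 R 0.0996 phi 0.76 z 0.1413 Ftool [ 6.2 -2.   8.3]
t 8.8 platter 1.013 R 0.0996 phi 0.759 z 0.1393 Ftool [ 6.8 -3.4  7.3]
```

```bash
python3 -m crank '[[0.04,-0.05,0.1,0,0,0,0.8],[0,0,0.1,0,0,0,0.8],[0,0,0,0,0,0,0.8]]' >/dev/null;python3 -c "
from h import *
st()"; python3 -m crank '[[0,0,0.08,0,0,0,0.8],[0,0,0,0,0,0,0.8]]' 3 >/dev/null; python3 -c "
from h import *
st()"
```

```text
t 9.175 platter 1.011 R 0.0996 phi 0.76 z 0.1372 Ftool [ 3.9 -3.   5.8]
t 9.425 platter 1.01 R 0.0998 phi 0.761 z 0.1369 Ftool [ 3.1 -4.3 -2.5]
```

The pin has bottomed at home height. Next I release and retreat upward.

```bash
python3 -m crank '[[0,-0.04,0,0,0,0,0.6],[0,0,0,0,0,0,0.4],[0,0,0,0,0,0,0.2],[0,0,0,0,0,0,0],[0,0,0,0,0,0,0]]';python3 -m crank '[[0,0,-2,0,0,0,0],[0,0,-4,0,0,0,0],[0,0,-5,0,0,0,0],[0,0,-5,0,0,0,0],[0,0,0,0,0,0,0]]'; python3 -m crank '[[-1,5,0,0,0,0,0],[-1,6,0,0,0,0,0],[-1,6,0,0,0,0,0],[0,6,0,0,0,0,0],[0,5,0,0,0,0,0]]'; python3 -c "
from h import *
t=cams.camera('top');s=cams.camera('scene')
cv2.imwrite('pics/end.png',np.hstack([cv2.resize(t[190:300,220:330],(400,400),interpolation=2),cv2.resize(s[225:320,300:415],(400,400),interpolation=2)])[:,:,::-1])
k=blobs(t,(0,140,90),(8,255,255),(220,190,330,300)),blobs(s,(0,140,90),(8,255,255),(295,225,420,320));print(k,tri(k[1][0][1],k[0][0][1]))"
```

```text
time: 10.05
position: [0.4953, 0.0435, 0.1364]
tool_rot: [0.929, 0.371, -0.0, 0.0]
ft_force: [-0.4, -0.4, -0.0]
grip_width: 0.067
grip_force: 0.0
time: 10.68
position: [0.4974, 0.0435, 0.3004]
tool_rot: [0.928, 0.371, 0.004, 0.002]
ft_force: [0.1, 0.0, -0.5]
grip_width: 0.0869
grip_force: 0.0
time: 11.3
position: [0.6672, -0.1818, 0.2944]
tool_rot: [0.929, 0.371, -0.001, -0.001]
ft_force: [0.8, 0.3, 0.4]
grip_width: 0.0871
grip_force: 0.0Traceback (most recent call last):
  File "<string>", line 5, in <module>
    k=blobs(t,(0,140,90),(8,255,255),(220,190,330,300)),blobs(s,(0,140,90),(8,255,255),(295,225,420,320));print(k,tri(k[1][0][1],k[0][0][1]))
                                                                                                                      ~~~~^^^
IndexError: list index out of range
```

View pics/end.png

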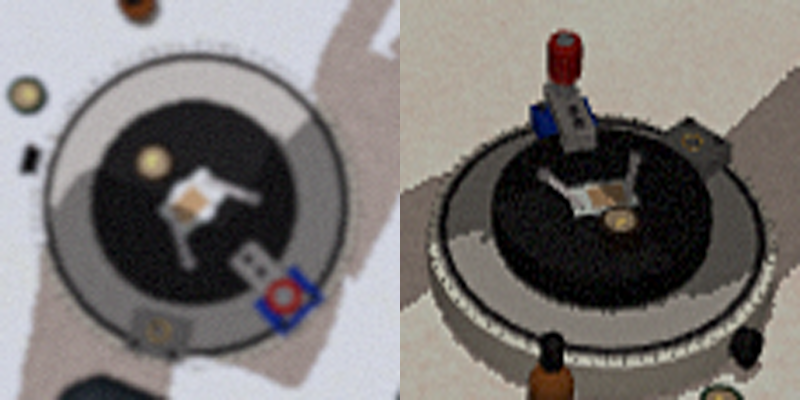

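The final crops show the knob centred over the blue block (top crop (285,296)) with the home block empty, the mount in place opposite the arm, and the bottle and green mount unmoved. One quick check on the knob's height before handing in.

Run:
```python
from h import *
# knob-top centre px in scene crops, before/after; height from ray vs known xy offset from hole (same camera bias)
def proj(P):
    T=np.linalg.inv(np.array(I["scene"]["pose"]));c=T[:3,:3]@P+T[:3,3];u=np.array(I["scene"]["intrinsics"])@c;return u[:2]/u[2]
for n,hole,seen in(("home",(384.2,258.4),(385.7,239.5)),("blue",(347.4,252.8),(348.0,234.0))):
    b=onz("scene",hole,.038);print(n,"seen",seen,[ (l,proj(b+[0,0,.058+l]).round(1)) for l in(0,.004,.008)])
```

```text
home seen (385.7, 239.5) [(0, array([385.8, 239.4])), (0.004, array([385.9, 238. ])), (0.008, array([386. , 236.7]))]
blue seen (348.0, 234.0) [(0, array([348. , 234.1])), (0.004, array([348. , 232.7])), (0.008, array([348. , 231.4]))]
```

The knob height matches a lift of 0, so the pin is home. I'm handing in.

```bash
python3 -m crank '[[0,0,0,0,0,0,0],[0,0,0,0,0,0,0]]' >/dev/null; python3 -c "
from rig import ticket
print(ticket.hand_in())"
```

```text
the job is handed in; nothing more can be done
None
```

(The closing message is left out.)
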